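Post the crate label that is trapped under the potato bowl

ROBOT

A 6-joint arm with a two-finger parallel gripper is mounted at the origin on the work surface. World frame = base frame: x ahead of the robot, y to its left, z up, the work surface at z = 0. Lengths are in mm, angles in rad, forces in N, time in s.
With the tool pointing down it reaches from about 275 to 1000 mm from the base axis. Payload 8.4 kg.
Tool frame: the origin (TCP) lies at the very end of the fingers, on their centre line; the grasp point (between the pads) lies behind it (r.grip_point_offset is the x of the grasp point in the tool frame, in mm); x points along the fingers, z is the direction in which the jaws open and shut, and the axes are right-handed (so a half turn about x gives the same grasp; the last joint's range is limited). The gripper opens to 85 mm and grips with 20 to 120 N. Pads are 22 mm wide; open, the fingers measure 114 mm over their backs; the gripper's body (76 mm by 85 mm) begins 54 mm behind the grasp point. The pads swing forward as they close: fully open they stand 13 mm farther back than shut.
Start: joints at [1.332, 0.353, 1.633, -0, 1.155, -0.002], TCP at [146.619, 607.561, 231.281] pointing down, gripper open.
Joint ranges: [-2.63, 2.63], [-0.92, 2.1], [0.06, 2.66], [-1.3, 4.44], [0, 2.69], [-3.02, 3.02]. Speed limits (rad/s): [2.22, 2.22, 2.79, 3.14, 3.14, 3.14].

INTERFACE

Orientations are given as [roll, pitch, yaw] about the fixed x, y, z axes, in that order (R = Rz(yaw) Ry(pitch) Rx(roll)).
In Python, from rig import r, vision, order gives the robot as it stands. The module is installed in compiled form; this text tells all that it offers.
- The arm moves only by the tool step_arm, never from a script. Its argument "rows" is a list of rows, each a list of 7 numbers: the shift along the world's x, y, z in mm, then the turn, a rotation vector about the world's x, y, z in rad, then the finger opening in mm, from 0 to 85.4. A call has exactly 8 rows; each row is the pose to reach, as a shift and turn from the pose measured when the call began; what a row does not reach only later rows make up. A row lasts 1/8 s, in which the tool goes at most 62.5 mm and 10.7 degrees, less where a joint would pass 70% of its speed; a pose out of reach is approached as far as the arm can. A call with a gripper value outside its range is refused whole. The fingers move at their own pace and stop on an object; "force" is the grip in N (left out, the last holds). Time passes only in rows, so rows that repeat a pose let the fingers close, or fill a call up. It gives the time, the measured TCP pose, the force and the opening at its end, in the units of the state.
- r.sense(): the state, without advancing time (a new reading comes with each control period).
- vision.grab_frame(name): name is "scene" or "top" or "wrist"; returns (picture, depth): 480x640x3 uint8, red, green, blue; 480x640 float32, mm along the optical axis (not along the pixel's ray), 0 where there is no reading.
- vision.camera_info(name): a dict with "K" (3x3 intrinsics, pixels), "distortion" ([k1, k2, p1, p2, k3] as OpenCV has them; the pictures are not rectified), "origin" and "attitude" of the camera in the world; the wrist camera has in their place "tool_from_camera" (4x4, takes a point from camera to tool coordinates, whose origin is the TCP and whose axes are the tool frame's). Camera axes: x right, y down, z forward; pixel columns grow to the right and rows downward; lengths in mm; the calibration is good to about 2 mm. A picture is of the moment at which its call begins: read the wrist's pose just before it. camera_info takes no time and is no camera call.
- order.sign_off(): hands the job in, once; it reports no verdict.
The state is a dict: "clock": time; "qpos": joint angles; "qvel": joint speeds; "joint_efforts": joint torques, N m; "eef_pos": TCP position; "tcp_rot": TCP orientation; "contact_force": force on the tool from outside, world axes, zero at the start; "wrist_torque": the same for the moment, N m; "opening": opening from 0.0 (shut) to 1.0 (fully open).
Only numpy, scipy, OpenCV 4.12 (cv2) and the standard library are available. Lean on these libraries where they do the work, as an engineer would, in place of code of your own. Each camera call takes 0.05 s, during which the arm holds its last target.

TASK

The orange crate label is trapped under the foot of the big steel potato bowl: draw it out along the table, so that the bowl settles down on the table where it stands without being shifted or tipped. Then post the label lengthwise through the sprung flap in the sloping front of the blue records box, pushing it right through so that it drops inside and the flap shuts behind it. Leave everything else standing where it is.

Things in the scene. Friction and masses are not known exactly. Their poses are not given: they have to be found in the camera images.
- label: Crate label: flat rigid bar of smooth orange plastic with a white card on top, 145 long (x) x 50 wide (y) x 6 thick (z), 50 to 80 g. Origin at the centre of its underside. At the start flat on the table, its +x end 40 mm deep under the bowl's foot. Friction 0.15 to 0.2 on bowl and box, 0.6 on the table.
- label_tail (a point): Middle of the label's free end (-x end), at half thickness; axes as the label's. At the start it sticks out from the bowl towards the robot: 105 mm beyond the foot, but only 30 mm beyond the overhanging rim seen from above.
- bowl: Loose steel bowl of potatoes, 1.4 to 2.2 kg. Origin at the centre of its flat foot (150 across), z along its axis. At the start the foot rests on the label at one side and the table at the other: it leans 0.055 rad, its axis 107 mm from the label's origin on the label's +x. Label drawn along its own -x: the bowl stays and settles flat. Label lifted or turned: the bowl tips or shifts.
- bowl_rim (a point): Centre of the bowl's round rim, 300 across, 120 above the foot; the rim overhangs the table by 75 all round. The wall's outside is 112 from the axis at 22 up, 136 at 60 up, 146 at 95 up.
- records: Records box: blue steel box fixed to the table, 220 wide (y), 270 deep (x), 260 high, walls 4. Origin at the middle of the lower front edge; x level into the box, z up. The front is upright to 100 mm, then slopes back, 40 degrees from upright, to the flat top, which begins 134 mm behind the front. The posting opening is in the slope. Empty inside.
- slot (a point): Centre of the posting opening in the outer face of the slope, at x 69, y 0, z 182 mm in the box's frame; axes as the box's. Opening 150 wide (y) x 60 along the slope, upper edge at x 88, z 205; steel frame 1.5 proud. Straight in, square to the slope, is along the box's x and down at 40 degrees below level.
- sill (a point): Middle of the opening's lower edge, outer face, at x 49, y 0, z 159 mm in the box's frame; axes as the box's.
- flap (a joint): Aluminium flap, 146 x 58, closing the opening; hinged along its upper edge, swings inwards only: 0 rad shut, 1.3 rad widest. A spring shuts it: 0.4 N at its lower edge starts it, 1.5 N holds it wide. It presses on a label lying on the sill and may hold it there, so push the label on until its tail is past the flap.
- mustard: Bystander: mustard jar with yellow lid, 58 across, 85 high, beside the label (about 50 mm back along its -x, 135 mm to its +y side). Origin at the centre of its underside.
- oil: Bystander: amber oil bottle, 64 across, 235 high, at the robot's left beside the chopping board. Origin at the centre of its underside.
- timer: Bystander: white round kitchen timer, 64 across, 46 high, standing on top of the records box. Origin at the centre of its underside.
- cup: Bystander: white cup, 72 across, 80 high, beside the records box's front (30 mm before it, 160 mm to its -y side). Origin at the centre of its underside.
- ramekin: Bystander: small terracotta dish, 80 across, 38 high, beside the label (about 55 mm back along its -x, 145 mm to its -y side). Origin at the centre of its underside.
- basin: Bystander: small steel pudding basin, 120 across, 60 high, at the robot's right. Origin at the centre of its underside.
Things that resemble listed ones, but are neither listed nor needed, are in the scene too. Of the things like the label, leave any that is green; of the rest the smaller one is meant.

How it is judged (in metres and radians):
On the way, in this order (a step that is already met when the one before it is completed fails the run):
1. the label is drawn out clear of the bowl's foot and the bowl stands flat on the table again (horizontal distance between label and bowl above 0.16 m and contact force between label and bowl below 0.05 N and angle between bowl's own z axis and vertical below 0.03 rad), for 0.2 s.
2. the label pushes the flap open and is part way through the opening (value of joint flap above 0.25 rad and distance between label and slot below 0.06 m).
At the end, for the whole second after the job is handed in: The label lies at rest inside the records box (its centre below the sill, under 115 mm), the flap is shut (within 0.06 rad), the bowl stands flat on the table (within 0.03 rad) no more than 30 mm from where it stood, and each bystander is within 30 mm of where it stood (x of label in the frame of records between 0.03 and 0.26 m and y of label in the frame of records between -0.11 and 0.11 m and z of label in the frame of records below 0.115 m and linear speed of label below 0.05 m/s and value of joint flap below 0.06 rad and angle between bowl's own z axis and vertical below 0.03 rad and distance of each of bowl, mustard, oil, timer, cup, ramekin, basin from where it was at the start of the episode below 0.03 m); the robot touches nothing.
It fails at once if the bowl is tipped (more than 0.14 rad) or shifted by more than 30 mm (angle between bowl's own z axis and vertical above 0.14 rad or distance of bowl from where it was at the start of the episode above 0.03 m).
It fails at once if a bystander is knocked over or pushed more than 30 mm (distance of any of mustard, oil, timer, cup, ramekin, basin from where it was at the start of the episode above 0.03 m or angle between any of mustard, oil, timer, cup, ramekin, basin's own z axis and vertical above 0.4 rad).
It also fails if it takes over 54 s, if anything falls off the work surface, if the arm or the gripper's body presses on something with over 40 N, if the wrist force passes 120 N, or if a joint passes its speed limit or range.

## Working session

There is one attempt and no reset: what is moved stays moved. The work goes in short steps, Python scripts to look and compute and a tool call to move; the robot and the scene stay as the last step left them, time stands still between calls to the robot, and variables do not carry over. Pictures are saved under pics/ and viewed, and the job is handed in when it is done.

Besides the shell and the picture viewer there is one more tool, called as name(argument=value, ...) on one line, values as JSON. step_arm: Moves the arm, as the interface text tells. Its arguments: {"type":"object","properties":{"rows":{"type":"array"},"force":{"type":"number"}},"required":["rows"]}

```bash
mkdir -p pics; ls; python3 - <<'E'
from rig import r,vision,order
import cv2,numpy as np
s=r.sense(); print(s, r.grip_point_offset)
for n in ["scene","top","wrist"]:
    p,d=vision.grab_frame(n); cv2.imwrite(f"pics/{n}0.png",p[:,:,::-1]); np.save(f"pics/{n}0.npy",d)
    print(n,vision.camera_info(n))
E
```

```text
pics
{'clock': 0.0, 'qpos': array([ 1.33160724e+00,  3.53627563e-01,  1.63413953e+00, -1.41477176e-05,
        1.15513921e+00, -2.40457395e-03]), 'qvel': array([ 9.05638386e-04, -8.27401706e-04, -1.74337750e-05,  1.02670156e-03,
        4.10222693e-04, -1.27652040e-03]), 'joint_efforts': array([-2.58442751e-04, -6.05223227e+01, -3.42082858e+01, -1.28318602e-04,
        9.28901281e-03,  6.44856755e-06]), 'eef_pos': array([146.51004885, 607.11482948, 230.57220127]), 'tcp_rot': array([-3.13415052,  1.56948261, -1.80013298]), 'contact_force': array([0.39392013, 0.13314677, 0.12450706]), 'wrist_torque': array([-0.04282752, -0.00549611, -0.0314733 ]), 'opening': 1.0000264524601459} -18.700000000000003
scene {'K': array([[514.63672786,   0.        , 313.49071958],
       [  0.        , 514.63672786, 244.90912535],
       [  0.        ,   0.        ,   1.        ]]), 'distortion': array([-0.05604557,  0.        ,  0.        ,  0.        ,  0.        ]), 'origin': array([1601.4773841 ,   86.23110884, 1230.75642515]), 'attitude': array([-2.32200872, -0.00511911,  1.68247336])}
top {'K': array(
[... 272 characters left out ...]
65171, 1370.00650128]), 'attitude': array([-2.94839536,  0.01659854, -1.57592307])}
wrist {'K': array([[353.26961113,   0.        , 314.42025947],
       [  0.        , 353.26961113, 243.17466396],
       [  0.        ,   0.        ,   1.        ]]), 'distortion': array([-0.06465082,  0.        ,  0.        ,  0.        ,  0.        ]), 'tool_from_camera': array([[-5.39585766e-04, -3.11924313e-01,  9.50106800e-01,
        -1.43225139e+02],
       [ 6.25247438e-04, -9.50106858e-01, -3.11923977e-01,
         7.98387134e+01],
       [ 9.99999659e-01,  4.25742104e-04,  7.07694015e-04,
         1.58896615e+00],
       [ 0.00000000e+00,  0.00000000e+00,  0.00000000e+00,
         1.00000000e+00]])}
```

View pics/scene0.png

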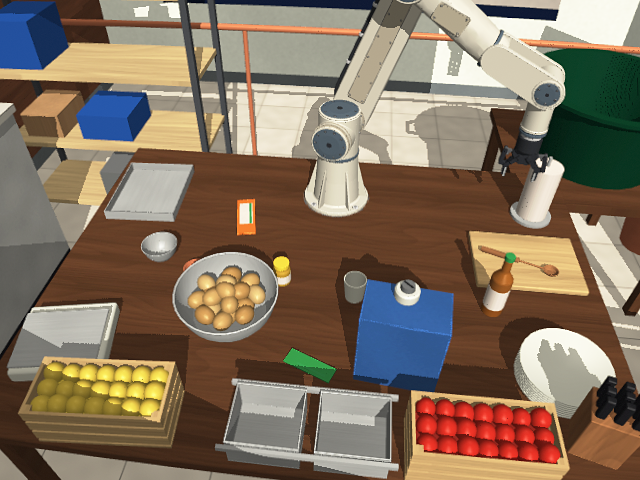

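View pics/top0.png

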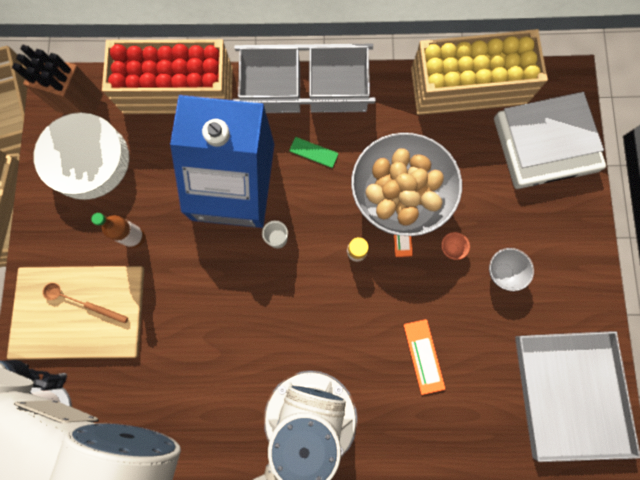

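View pics/wrist0.png

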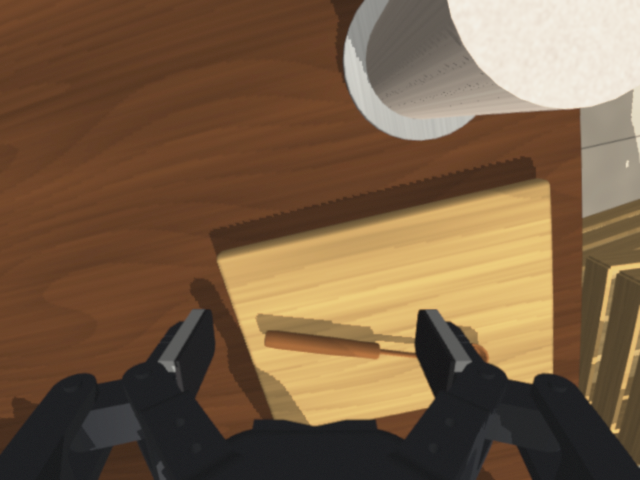

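The trapped label's tail shows at about (403,245) in the top view, with the bowl centred near (406,183). The records box's slot faces the robot, around (215,183). The large orange label at (425,357) and the green one are decoys.

```bash
cat > h.py <<'E'
import numpy as np,cv2
from scipy.spatial.transform import Rotation as R
from rig import r,vision,order
def cam(n,s=None):
    i=vision.camera_info(n)
    if n=="wrist":
        T=i["tool_from_camera"]; s=s or r.sense()
        A=R.from_euler("xyz",s["tcp_rot"]).as_matrix()
        return i["K"],i["distortion"],A@T[:3,:3],A@T[:3,3]+s["eef_pos"]
    return i["K"],i["distortion"],R.from_euler("xyz",i["attitude"]).as_matrix(),i["origin"]
def cloud(n,d,s=None):
    K,D,A,o=cam(n,s); v,u=np.mgrid[0:480,0:640]
    p=cv2.undistortPoints(np.stack([u,v],-1).reshape(-1,1,2).astype(float),K,D).reshape(480,640,2)
    P=np.dstack([p,np.ones((480,640))])*d[...,None]
    return P@A.T+o
def planepx(n,uv,z,s=None):
    K,D,A,o=cam(n,s)
    p=cv2.undistortPoints(np.array(uv,float).reshape(-1,1,2),K,D).reshape(-1,2)
    ray=np.c_[p,np.ones(len(p))]@A.T
    return o+ray*((z-o[2])/ray[:,2])[:,None]
def proj(n,P,s=None):
    K,D,A,o=cam(n,s)
    return cv2.projectPoints((np.atleast_2d(P)-o)@A,np.zeros(3),np.zeros(3),K,D)[0].reshape(-1,2)
E
python3 - <<'E'
from h import *
s=r.sense();A=R.from_euler("xyz",s["tcp_rot"]).as_matrix();print("tool axes",A.round(2))
p=cv2.imread("pics/top0.png");d=np.load("pics/top0.npy");W=cloud("top",d)
print("table z",[W[300,200].round(1),W[290,450].round(1)])
h=cv2.cvtColor(p,cv2.COLOR_BGR2HSV)
m=((h[...,0]<14)&(h[...,1]>180)&(h[...,2]>150)); m[:, :385]=0;m[:,420:]=0;m[:225]=0;m[265:]=0
v,u=np.nonzero(m);print(u.min(),u.max(),v.min(),v.max())
print("tail pts",W[v,u].mean(0))
# records box: top pts
b=((h[...,0]>100)&(h[...,0]<130)&(h[...,1]>120)&(d>0));b[:,:160]=0;b[:,290:]=0;b[:90]=0;b[240:]=0
Q=W[b];print(len(Q),np.percentile(Q[:,2],[1,5,50,95,99]))
t=Q[abs(Q[:,2]-260)<8][:,:2].astype(np.float32);print("top rect",cv2.minAreaRect(t),cv2.boxPoints(cv2.minAreaRect(t)))
# bowl rim: ring
g=np.zeros((480,640),bool);g[125:245,340:470]=1
Z=W[g&(d>0)];rim=Z[(Z[:,2]>105)&(Z[:,2]<140)]
print("rim z",np.percentile(rim[:,2],[5,50,95]))
for nm,(a,c,e,f) in dict(mustard=(235,262,345,372),ram=(230,262,440,472),cup=(218,250,260,292),timer=(115,150,195,235),basin=(245,295,485,538)).items():
    q=W[a:c,e:f].reshape(-1,3);q=q[q[:,2]>15];print(nm,q.mean(0).round(),q[:,2].max().round())
big=cv2.resize(p[160:280,340:480],None,fx=5,fy=5,interpolation=cv2.INTER_CUBIC);cv2.imwrite("pics/topz.png",big)
q=cv2.imread("pics/scene0.png");cv2.imwrite("pics/scz.png",cv2.resize(q[190:360,130:310],None,fx=4,fy=3.5))
cv2.imwrite("pics/boxz.png",cv2.resize(p[80:240,150:300],None,fx=4,fy=3.7))
E
```

```text
tool axes [[-0.   -0.97  0.23]
 [-0.    0.23  0.97]
 [-1.    0.   -0.  ]]
table z [array([330.5, 323.8,  -3.4]), array([ 354.5, -407.5,    2.6])]
394 411 235 256
tail pts [ 472.72697862 -273.79032174    5.64627738]
8410 [ 33.09334062  90.19410112 246.61286354 263.42658242 264.92999706]
top rect ((755.0234375, 228.9879150390625), (222.23565673828125, 148.82301330566406), 83.28665161132812) [[668.1322   127.33084 ]
 [815.9348   109.933105]
 [841.9147   330.645   ]
 [694.11206  348.04272 ]]
rim z [106.34496375 117.65753981 134.42632123]
mustard [ 460. -135.   90.] 1370.0
ram [ 479. -420.   54.] 1370.0
cup [516. 103.  78.] 1370.0
timer [729. 230. 278.] 1370.0
basin [ 411. -581.   43.] 1370.0
```

```bash
ls pics
```

```text
boxz.png
scene0.npy
scene0.png
scz.png
top0.npy
top0.png
topz.png
wrist0.npy
wrist0.png
```

View pics/topz.png

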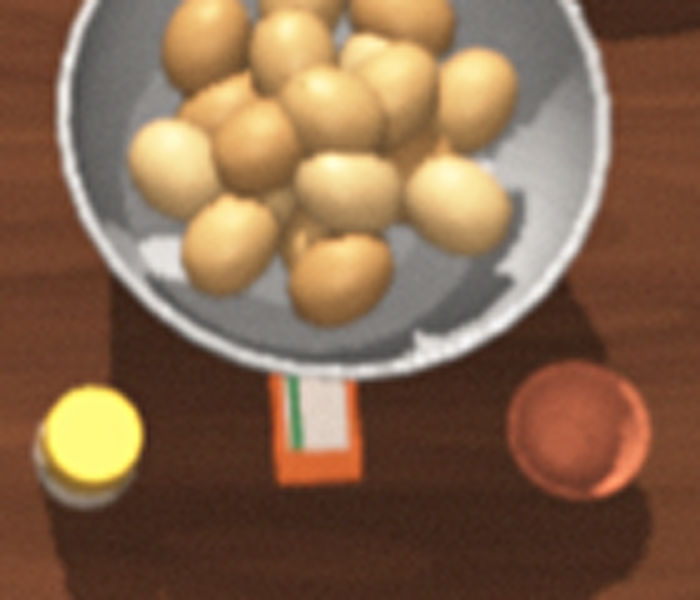

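View pics/boxz.png

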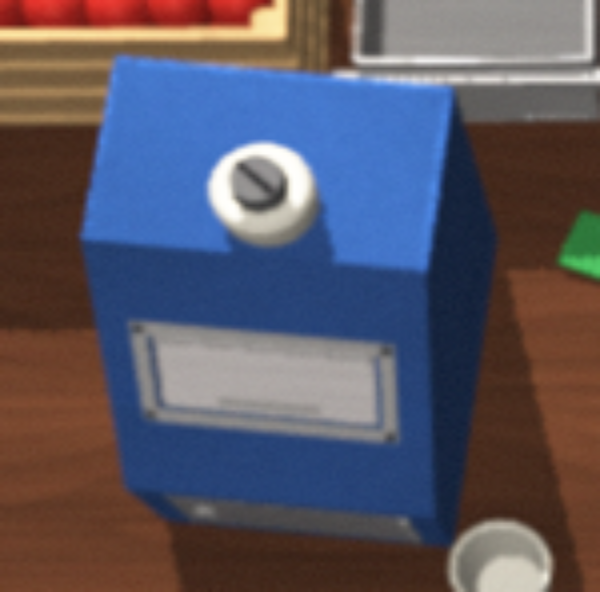

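```bash
python3 - <<'E'
from h import *
p=cv2.imread("pics/top0.png");d=np.load("pics/top0.npy");W=cloud("top",d)
f=lambda x,y:(x/5-.4+340,y/5-.4+160)
pts=planepx("top",[f(278,485),f(360,482),f(271,378),f(355,380)],6);print(pts.round(1))
def chk(P,q):return proj("scene",P)
print("in scene",proj("scene",pts).round(1))
h=cv2.cvtColor(p,cv2.COLOR_BGR2HSV)
b=((h[...,0]>100)&(h[...,0]<130)&(h[...,1]>120)&(d>0));b[:,:160]=0;b[:,290:]=0;b[:90]=0;b[240:]=0
Q=W[b]
from scipy.optimize import least_squares
# slope plane: pixel region in zoom between
reg=np.zeros((480,640),np.uint8)
g=lambda x,y:(int(x/4+150),int(y/3.7+80))
cv2.fillPoly(reg,[np.array([g(100,260),g(420,285),g(430,490),g(140,470)])],1)
hole=np.zeros_like(reg);cv2.fillPoly(hole,[np.array([g(120,310),g(405,335),g(400,450),g(130,425)])],1)
S=W[(reg>0)&(hole==0)&(d>0)]
c=S.mean(0);n=np.linalg.svd(S-c)[2][2];n*=np.sign(n[0]);print("slope n",n,"yaw",np.arctan2(n[1],n[0]),"down",np.arcsin(-n[2]), "rms",np.std((S-c)@n))
# image corners of box & slot frame
top=planepx("top",[ (x/4-.4+150,y/3.7-.4+80) for x,y in [(118,57),(453,88),(428,270),(82,240)]],260);print("top corners BL BR FR FL",top.round(1))
def onplane(uv):
    K,D,A,o=cam("top");q=cv2.undistortPoints(np.array(uv,float).reshape(-1,1,2),K,D).reshape(-1,2)
    ray=np.c_[q,np.ones(len(q))]@A.T
    return o+ray*(((c-o)@n)/(ray@n))[:,None]
fr=onplane([(x/4-.4+150,y/3.7-.4+80) for x,y in [(130,320),(397,347),(396,441),(143,417)]]);print("frame outer",fr.round(1),fr.mean(0))
ins=onplane([(x/4-.4+150,y/3.7-.4+80) for x,y in [(148,335),(382,357),(380,425),(155,405)]]);print("inner",ins.round(1),ins.mean(0))
E
```

```text
[[ 453.6 -252.     6. ]
 [ 455.  -300.3    6. ]
 [ 518.3 -250.2    6. ]
 [ 516.7 -300.     6. ]]
in scene [[248.5 272.2]
 [234.1 271.3]
 [245.  286.7]
 [229.9 285. ]]
slope n [ 0.76377093 -0.08402108 -0.63999565] yaw -0.10956764452753581 down 0.694492602438363 rms 2.0556701161686823
top corners BL BR FR FL [[839.  328.8 260. ]
 [813.8 112.  260. ]
 [680.3 125.7 260. ]
 [703.8 345.3 260. ]]
frame outer [[663.3 327.1 214.1]
 [642.5 152.3 212.2]
 [592.1 162.  150.7]
 [611.7 334.8 151.5]] [627.43244786 244.0406329  182.11695898]
inner [[655.2 317.4 205.7]
 [637.8 163.3 205.1]
 [601.4 171.4 160.6]
 [618.  324.3 160.3]] [628.09985965 244.09926079 182.90575144]
```

```bash
cat >> h.py <<'E'
def tool(head,el):
    "tool pointing el rad below level along heading, camera up"
    c,s_=np.cos(el),np.sin(el)
    A=np.array([[c,s_,0],[0,0,-1],[-s_,c,0]])
    return R.from_euler("z",head).as_matrix()@A
def delta(P,head,el):
    s=r.sense();A=R.from_euler("xyz",s["tcp_rot"]).as_matrix()
    return np.r_[np.array(P)-s["eef_pos"],R.from_matrix(tool(head,el)@A.T).as_rotvec()].round(3)
def st():
    s=r.sense();A=R.from_euler("xyz",s["tcp_rot"]).as_matrix();x,y=A[:,0],A[:,1]
    print("t",round(s["clock"],2),"tcp",s["eef_pos"].round(1),"head(y)",round(np.arctan2(-A[0,2]*-1,-A[1,2]),3),"el",round(np.arcsin(-x[2]),3),"q",s["qpos"].round(2),"F",s["contact_force"].round(2),"M",s["wrist_torque"].round(2),"op",round(s["opening"]*85.4,1)); return s
E
python3 - <<'E'
from h import *
s=st(); print(delta([400,-277,200],0.025,np.radians(50)))
E
```

```text
t 0.15 tcp [146.5 607.2 230.7] head(y) 2.905 el 1.57 q [ 1.33  0.35  1.63  0.    1.16 -0.  ] F [-0.14  0.32  0.04] M [ 0.02  0.   -0.  ] op 85.6
[ 2.5349e+02 -8.8422e+02 -3.0717e+01  9.9200e-01 -1.0700e-01 -2.7190e+00]
```

step_arm(rows=[[10, 0, 60, 0, 0, -0.17, 85], [50, -30, 100, 0, 0, -0.34, 85], [90, -70, 110, 0, 0, -0.51, 85], [130, -115, 110, 0, 0, -0.68, 85], [170, -160, 110, 0, 0, -0.85, 85], [210, -200, 110, 0, 0, -1.02, 85], [240, -250, 110, 0, 0, -1.19, 85], [260, -305, 110, 0, 0, -1.36, 85]])

```text
clock: 1.15
eef_pos: [407.5, 300.5, 340.4]
tcp_rot: [-2.912, 1.57, -2.943]
contact_force: [0.6, 0.4, 0.6]
opening: 0.993
```

```bash
python3 - <<'E'
from h import *
s=st(); print(delta([400,-277,200],0.025,np.radians(50)))
E
```

```text
t 1.15 tcp [407.5 300.5 340.4] head(y) 1.539 el 1.57 q [0.63 0.07 1.74 0.   1.33 0.66] F [0.63 0.4  0.65] M [-0.   -0.08  0.05] op 84.8
[-7.50500e+00 -5.77531e+02 -1.40421e+02  5.40000e-01 -5.45000e-01
 -1.44700e+00]
```

step_arm(rows=[[20, -60, 0, 0, 0, -0.18, 85], [30, -120, 0, 0, 0, -0.36, 85], [35, -180, 0, 0, 0, -0.54, 85], [35, -240, 0, 0, 0, -0.72, 85], [30, -300, 0, 0, 0, -0.9, 85], [20, -360, -10, 0, 0, -1.08, 85], [10, -420, -20, 0, 0, -1.26, 85], [0, -480, -40, 0, 0, -1.44, 85]])

```text
clock: 2.15
eef_pos: [407.5, -180.1, 301.2]
tcp_rot: [1.635, 1.569, 0.157]
contact_force: [1.1, 0.0, 0.0]
opening: 0.995
```

```bash
python3 - <<'E'
from h import *
s=st(); print(delta([400,-277,110],0.025,np.radians(50)))
E
```

```text
t 2.15 tcp [ 407.5 -180.1  301.2] head(y) 0.093 el 1.569 q [-0.42 -0.    1.91  0.    1.23  1.06] F [1.07 0.01 0.04] M [ 0.02 -0.04  0.04] op 84.9
[-7.47000e+00 -9.69060e+01 -1.91204e+02  4.10000e-02 -6.95000e-01
 -6.50000e-02]
```

step_arm(rows=[[-20, -20, -20, 0.006, -0.1, -0.01, 85], [-30, -40, -50, 0.012, -0.2, -0.02, 85], [-30, -60, -80, 0.018, -0.3, -0.03, 85], [-25, -80, -110, 0.024, -0.4, -0.04, 85], [-20, -97, -140, 0.03, -0.5, -0.05, 85], [-14, -97, -165, 0.036, -0.6, -0.06, 85], [-12, -97, -180, 0.041, -0.695, -0.065, 85], [-12, -97, -180, 0.041, -0.695, -0.065, 85]])

```text
clock: 3.15
eef_pos: [395.2, -277.3, 120.5]
tcp_rot: [1.57, 0.872, 0.023]
contact_force: [0.6, 0.3, 0.2]
opening: 0.995
```

```bash
python3 - <<'E'
from h import *
s=st(); p,d=vision.grab_frame("wrist"); cv2.imwrite("pics/w1.png",p[:,:,::-1]);np.save("pics/w1.npy",d)
print(proj("wrist",[[454.3,-276,6],[s["eef_pos"][0],s["eef_pos"][1],s["eef_pos"][2]]],s))
E
```

```text
t 3.15 tcp [ 395.2 -277.3  120.5] head(y) 0.024 el 0.872 q [-1.02  0.26  2.38  1.41  0.6  -0.73] F [0.65 0.3  0.22] M [-0.03  0.25 -0.01] op 85.0
[[316.48919758 267.96127946]
 [317.89817097 314.13023947]]
```

View pics/w1.png

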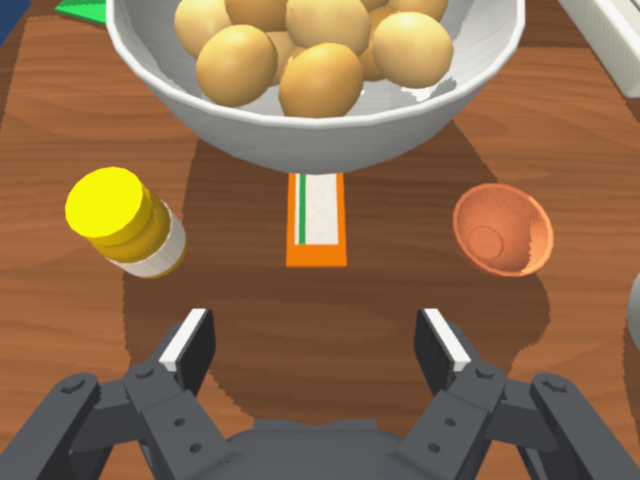

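The wrist view shows the label's tail edge from (286,266) to (347,266), with its sides running up to (288,173) and (343,173). It is centred between the open fingers.

```bash
python3 - <<'E'
from h import *
s=r.sense()
P=planepx("wrist",[(286.5,266.5),(347,266.5),(289,174),(343.5,174)],6,s);print(P.round(1))
print("tail",(P[0]+P[1])/2,"far mid",(P[2]+P[3])/2, "head", np.arctan2(*((P[2]+P[3]-P[0]-P[1])[[1,0]])), "edge", np.arctan2(P[0][0]-P[1][0],-(P[0][1]-P[1][1])))
p=cv2.imread("pics/top0.png");d=np.load("pics/top0.npy")
print(delta([468,-276,11],0.02,np.radians(50)))
E
```

```text
[[ 453.5 -251.5    6. ]
 [ 454.7 -300.9    6. ]
 [ 541.9 -249.     6. ]
 [ 543.2 -298.6    6. ]]
tail [ 454.08518903 -276.20704144    6.        ] far mid [ 542.51939219 -273.78260001    6.        ] head 0.027408335437986174 edge -3.116271169383846
[ 7.38170e+01  1.16400e+00 -1.07888e+02  2.00000e-03  1.00000e-03
 -4.00000e-03]
```

step_arm(rows=[[15, 0, -20, 0, 0, 0, 75], [30, 1, -40, 0, 0, 0, 65], [45, 1, -60, 0, 0, 0, 62], [58, 1, -80, 0, 0, 0, 62], [68, 1, -92, 0, 0, 0, 62], [70, 1, -100, 0, 0, 0, 62], [71, 1, -104, 0, 0, 0, 62], [71, 1, -106, 0, 0, 0, 62]])

```text
clock: 4.2
eef_pos: [465.1, -276.2, 13.0]
tcp_rot: [1.568, 0.871, 0.022]
contact_force: [-0.3, -0.5, -1.0]
opening: 0.727
```

```bash
python3 - <<'E'
from h import *
s=st(); p,d=vision.grab_frame("wrist"); cv2.imwrite("pics/w2.png",p[:,:,::-1]);np.save("pics/w2.npy",d)
E
```

```text
t 4.2 tcp [ 465.1 -276.2   13. ] head(y) 0.024 el 0.871 q [-0.86  0.58  2.32  1.98  0.57 -1.23] F [-0.31 -0.53 -0.97] M [0.01 0.34 0.05] op 62.1
```

View pics/w2.png

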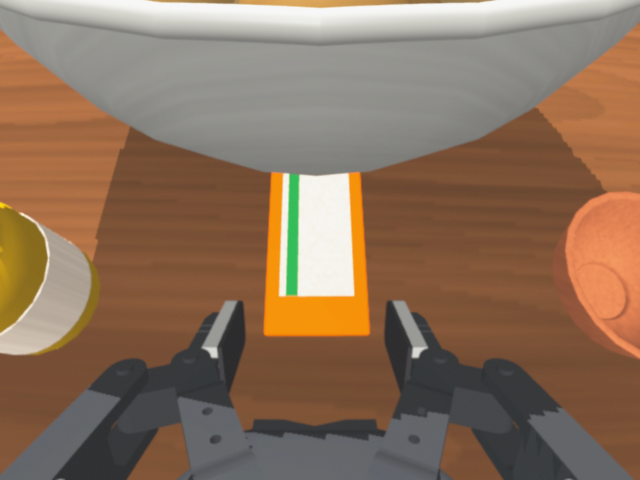

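step_arm(rows=[[2, 0, -1, 0, 0, 0, 62], [3, 0, -2, 0, 0, 0, 60], [3, 0, -3, 0, 0, 0, 58], [3, 0, -4, 0, 0, 0, 58], [3, 0, -4.5, 0, 0, 0, 58], [3, 0, -5, 0, 0, 0, 58], [3, 0, -5, 0, 0, 0, 58], [3, 0, -5, 0, 0, 0, 58]])

```text
clock: 5.25
eef_pos: [468.0, -276.2, 7.9]
tcp_rot: [1.567, 0.871, 0.021]
contact_force: [0.7, 0.2, 0.4]
opening: 0.676
```

```bash
python3 - <<'E'
from h import *
s=st()
E
```

```text
t 5.25 tcp [ 468.  -276.2    7.9] head(y) 0.024 el 0.871 q [-0.85  0.59  2.32  2.    0.57 -1.25] F [0.7  0.22 0.37] M [ 0.    0.3  -0.03] op 57.8
```

step_arm(rows=[[0, 0, -0.5, 0, 0, 0, 58], [0, 0, -1, 0, 0, 0, 58], [0, 0, -1.5, 0, 0, 0, 58], [0, 0, -2, 0, 0, 0, 58], [0, 0, -2.5, 0, 0, 0, 57], [0, 0, -3, 0, 0, 0, 56], [0, 0, -3, 0, 0, 0, 56], [0, 0, -3, 0, 0, 0, 56]])

```text
clock: 6.25
eef_pos: [468.0, -276.2, 4.9]
tcp_rot: [1.568, 0.871, 0.021]
contact_force: [0.3, -0.0, 0.8]
opening: 0.654
```

```bash
python3 - <<'E'
from h import *
s=st(); p,d=vision.grab_frame("wrist"); cv2.imwrite("pics/w3.png",p[:,:,::-1]);np.save("pics/w3.npy",d)
E
```

```text
t 6.25 tcp [ 468.  -276.2    4.9] head(y) 0.024 el 0.871 q [-0.85  0.6   2.32  2.01  0.58 -1.26] F [ 0.31 -0.05  0.82] M [ 0.01  0.32 -0.03] op 55.9
```

View pics/w3.png

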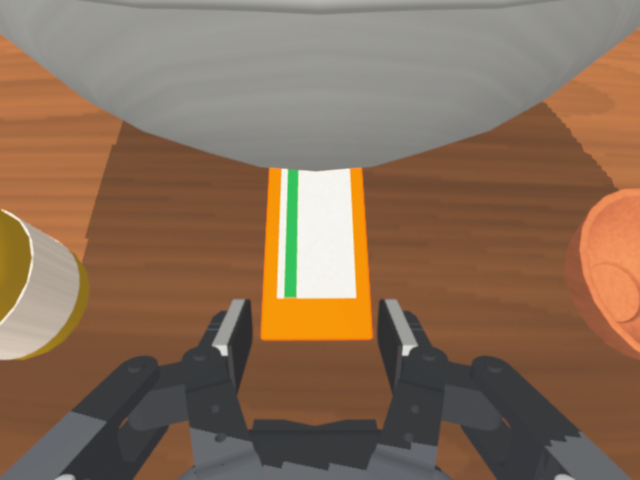

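```bash
python3 - <<'E'
from h import *
s=r.sense();d=np.load("pics/w3.npy");W=cloud("wrist",d,s)
A=R.from_euler("xyz",s["tcp_rot"]).as_matrix()
reg=np.zeros((480,640),bool);reg[290:380,205:252]=1;reg[290:380,378:425]=1
P=(W[reg]-s["eef_pos"])@A; ok=(P[:,2]>-60)&(P[:,2]<60)&(P[:,1]>-12)&(P[:,1]<14)&(W[reg][:,2]>9)
Q=P[ok];print(Q.min(0),Q.max(0));
for q in (Q[Q[:,2]<0],Q[Q[:,2]>0]): print(len(q),np.percentile(q,[1,99],axis=0).round(1))
E
```

```text
[-61.17443803 -10.4652775  -43.37761692] [-4.38140812 13.96650149 40.22016871]
3096 [[-59.7  -8.6 -42.5]
 [ -7.3  13.5 -27.9]]
3108 [[-59.8  -8.8  24.9]
 [ -7.4  13.5  39.4]]
```

step_arm(rows=[[0, 0, 0, 0, 0, 0, 50], [0, 0, 0, 0, 0, 0, 47], [0, 0, 0, 0, 0, 0, 44], [0, 0, 0, 0, 0, 0, 44], [0, 0, 0, 0, 0, 0, 44], [0, 0, 0, 0, 0, 0, 44], [0, 0, 0, 0, 0, 0, 44], [0, 0, 0, 0, 0, 0, 44]], force=70)

```text
clock: 7.3
eef_pos: [467.8, -276.2, 5.4]
tcp_rot: [1.567, 0.871, 0.021]
contact_force: [-6.8, -1.2, 10.4]
opening: 0.528
```

```bash
python3 - <<'E'
from h import *
s=st()
E
```

```text
t 7.3 tcp [ 467.8 -276.2    5.4] head(y) 0.023 el 0.871 q [-0.85  0.6   2.32  2.01  0.58 -1.26] F [-6.82 -1.16 10.41] M [-0.07  0.2  -0.02] op 45.1
```

```bash
python3 - <<'E'
from h import *
p,d=vision.grab_frame("wrist"); cv2.imwrite("pics/w4.png",p[:,:,::-1]);np.save("pics/w4.npy",d);st()
E
```

```text
t 7.35 tcp [ 467.8 -276.2    5.4] head(y) 0.023 el 0.871 q [-0.85  0.6   2.32  2.01  0.58 -1.26] F [-6.25 -1.27  9.98] M [-0.04  0.24 -0.05] op 45.3
```

View pics/w4.png

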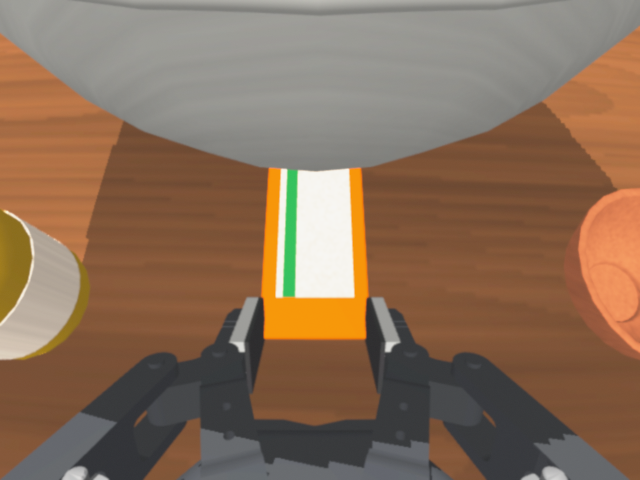

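```bash
python3 - <<'E'
from h import *
s=r.sense();d=np.load("pics/w4.npy");W=cloud("wrist",d,s)
A=R.from_euler("xyz",s["tcp_rot"]).as_matrix()
P=(W-s["eef_pos"])@A
for v in (300,310,320,330,345,360):
    print(v,[(u,W[v,u].round(1).tolist(),P[v,u].round(1).tolist()) for u in (244,252,258,262,266)])
print("label z", W[305:335,275:355].reshape(-1,3).mean(0), W[200:290,305:345].reshape(-1,3).mean(0))
p=cv2.imread("pics/w4.png");cv2.imwrite("pics/w4z.png",cv2.resize(p[270:400,190:440],None,fx=3,fy=3,interpolation=cv2.INTER_CUBIC))
E
```

```text
300 [(244, [474.3, -241.0, 1.2], [7.9, 3.0, -35.1]), (252, [470.4, -248.1, 19.5], [-8.7, 11.6, -28.0]), (258, [470.0, -251.0, 21.4], [-10.4, 12.5, -25.1]), (262, [471.0, -252.0, 17.3], [-6.7, 10.6, -24.1]), (266, [473.7, -252.0, 5.3], [4.3, 4.9, -24.0])]
310 [(244, [464.7, -246.6, 26.5], [-17.8, 11.8, -29.7]), (252, [464.6, -249.9, 27.3], [-18.4, 12.2, -26.3]), (258, [464.7, -252.3, 27.0], [-18.1, 12.0, -24.0]), (262, [467.1, -252.0, 15.0], [-7.5, 6.2, -24.2]), (266, [468.8, -252.5, 6.4], [0.2, 1.9, -23.7])]
320 [(244, [459.8, -248.1, 32.2], [-25.2, 11.7, -28.3]), (252, [459.7, -251.3, 33.3], [-26.2, 12.3, -25.0]), (258, [461.3, -252.0, 23.7], [-17.9, 7.4, -24.3]), (262, [462.9, -252.3, 14.5], [-9.8, 2.6, -24.0]), (266, [464.2, -252.9, 6.9], [-3.1, -1.3, -23.4])]
330 [(244, [455.3, -249.5, 37.7], [-32.4, 11.8, -26.9]), (252, [455.6, -252.0, 35.6], [-30.6, 10.7, -24.4]), (258, [457.5, -252.2, 22.9], [-19.7, 3.8, -24.2]), (262, [459.1, -252.2, 11.8], [-10.2, -2.1, -24.2]), (266, [459.8, -253.3, 7.0], [-6.1, -4.6, -23.1])]
345 [(244, [449.5, -251.1, 43.1], [-40.3, 10.8, -25.5]), (252, [450.5, -252.2, 33.9], [-32.6, 5.6, -24.4]), (258, [451.8, -252.4, 20.8], [-21.8, -1.8, -24.2]), (262, [453.0, -252.3, 9.4], [-12.3, -8.2, -24.2]), (266, [453.9, -252.8, 0.4], [-4.8, -13.4, -23.7])]
360 [(244, [444.7, -251.3, 41.8], [-42.4, 6.3, -25.4]), (252, [445.1, -252.8, 35.1], [-37.0, 2.3, -23.8]), (258, [446.2, -252.4, 18.2], [-23.4, -7.8, -24.3]), (262, [447.3, -251.5, 0.4], [-9.0, -18.4, -25.2]), (266, [447.3, -253.3, 0.4], [-9.1, -18.4, -23.4])]
label z [ 464.98086579 -274.74018487    7.2918376 ] [ 501.67191921 -278.73019863    7.37904133]
```

View pics/w4z.png

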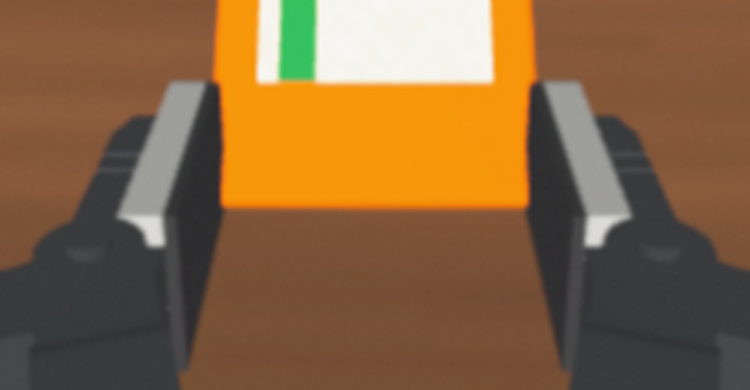

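step_arm(rows=[[-6, -0.2, 0, 0, 0, 0, 44], [-14, -0.4, 0, 0, 0, 0, 44], [-24, -0.6, 0, 0, 0, 0, 44], [-34, -0.9, 0, 0, 0, 0, 44], [-44, -1.1, 0, 0, 0, 0, 44], [-56, -1.4, 0, 0, 0, 0, 44], [-68, -1.7, 0, 0, 0, 0, 44], [-75, -2, 0, 0, 0, 0, 44]])

```text
clock: 8.35
eef_pos: [391.4, -278.0, 5.1]
tcp_rot: [1.569, 0.872, 0.021]
contact_force: [0.4, -1.4, -0.2]
opening: 0.525
```

```bash
python3 - <<'E'
from h import *
st();p,d=vision.grab_frame("wrist"); cv2.imwrite("pics/w5.png",p[:,:,::-1]);np.save("pics/w5.npy",d)
p,d=vision.grab_frame("scene"); cv2.imwrite("pics/s5.png",p[:,:,::-1])
E
```

```text
t 8.35 tcp [ 391.4 -278.     5.1] head(y) 0.023 el 0.872 q [-1.03  0.59  2.41  1.92  0.64 -1.36] F [ 0.4  -1.38 -0.2 ] M [-0.05  0.37 -0.04] op 44.9
```

View pics/w5.png

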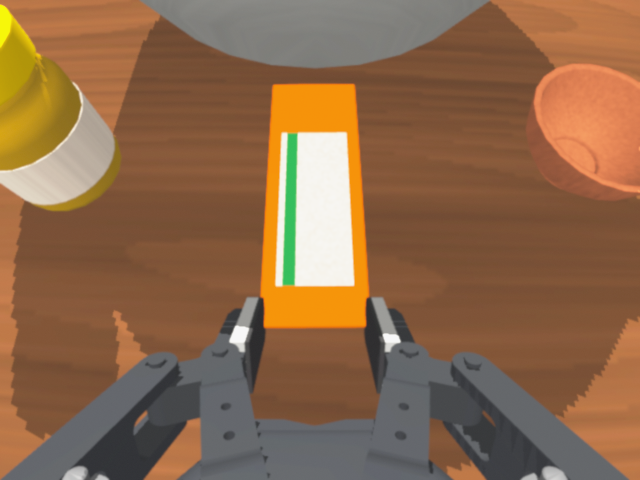

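View pics/s5.png

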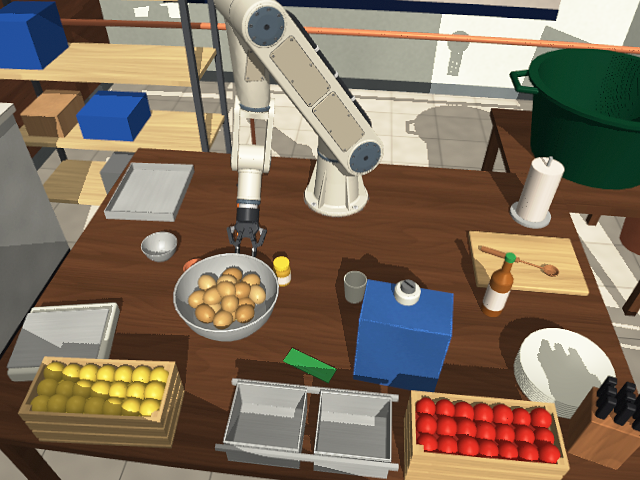

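```bash
python3 - <<'E'
from h import *
s=r.sense()
P=planepx("wrist",[(263,327.5),(369,327.5),(273,85),(355,85)],6,s);print(P.round(1)); print((P[0]+P[1])/2,(P[2]+P[3])/2)
E
```

```text
[[ 385.  -253.7    6. ]
 [ 386.1 -301.3    6. ]
 [ 529.3 -248.3    6. ]
 [ 530.5 -298.2    6. ]]
[ 385.54370865 -277.50636691    6.        ] [ 529.92148274 -273.24804523    6.        ]
```

The label is fully clear of the bowl (tail row 327, far end row 85) but slipped about 6 mm in the grip. I'll regrip further forward and harder.

step_arm(rows=[[0, 0, 0.5, 0, 0, 0, 58], [0, 0, 0.5, 0, 0, 0, 58], [5, 0, 0.6, 0, 0, 0, 58], [11, 0.5, 0.6, 0, 0, 0.006, 58], [15, 0.6, 0.6, 0, 0, 0.006, 58], [15, 0.6, 0.6, 0, 0, 0.006, 44], [15, 0.6, 0.6, 0, 0, 0.006, 43], [15, 0.6, 0.6, 0, 0, 0.006, 43]], force=110)

```text
clock: 9.45
eef_pos: [407.5, -277.6, 6.6]
tcp_rot: [1.568, 0.869, 0.026]
contact_force: [-0.5, 0.2, 7.9]
opening: 0.517
```

step_arm(rows=[[0, 0, 0, 0, 0, 0, 40], [0, 0, 0, 0, 0, 0, 40], [0, 0, 0, 0, 0, 0, 40], [0, 0, 0, 0, 0, 0, 40], [-1, 0, 10, 0, 0, 0, 40], [-2, 0, 25, 0, 0, 0, 40], [-5, 0, 45, 0, 0, 0, 40], [-5, 0, 60, 0, 0, 0, 40]])

```text
clock: 10.45
eef_pos: [402.2, -277.5, 66.9]
tcp_rot: [1.568, 0.87, 0.026]
contact_force: [0.1, -0.7, -1.1]
opening: 0.488
```

```bash
python3 - <<'E'
from h import *
st();p,d=vision.grab_frame("wrist"); cv2.imwrite("pics/w6.png",p[:,:,::-1]);np.save("pics/w6.npy",d)
E
```

```text
t 10.45 tcp [ 402.2 -277.5   66.9] head(y) 0.029 el 0.87 q [-1.01  0.41  2.39  1.68  0.59 -1.04] F [ 0.15 -0.68 -1.14] M [-0.02  0.44 -0.  ] op 41.7
```

View pics/w6.png

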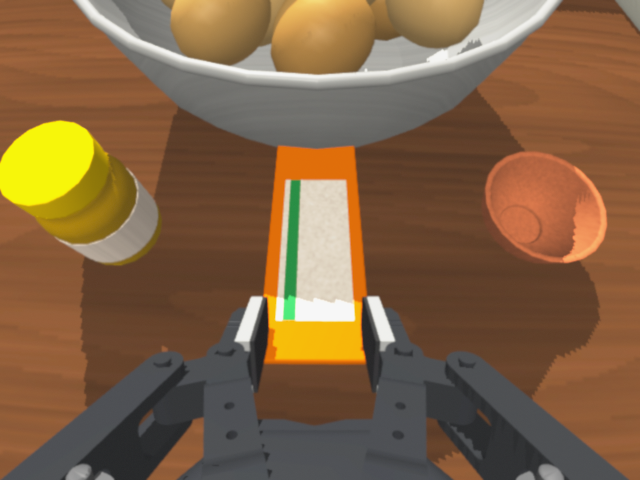

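```bash
python3 - <<'E'
from h import *
s=r.sense();d=np.load("pics/w6.npy");W=cloud("wrist",d,s)
A=R.from_euler("xyz",s["tcp_rot"]).as_matrix()
for v in (155,200,250,300,330,355): print(v,W[v,300:340].mean(0).round(1), W[v,310:330].std(0).round(1))
L=W[155:355,290:340].reshape(-1,3);c=L.mean(0);n=np.linalg.svd(L-c)[2];print(n.round(3))
L0=W[100:146,:].reshape(-1,3)
st()
E
```

```text
155 [ 507.6 -276.5   44.3] [0.3 3.6 0.4]
200 [ 470.7 -277.3   52.3] [0.3 3.3 0.6]
250 [ 437.6 -277.9   59.1] [0.3 3.  0.6]
300 [ 408.2 -278.3   72.9] [ 8.3  2.6 35.9]
330 [ 395.7 -278.8   67.4] [0.1 2.6 0.6]
355 [ 384.6 -279.    69.9] [0.1 2.5 0.7]
[[-0.968 -0.027  0.251]
 [-0.25  -0.015 -0.968]
 [ 0.03  -1.     0.008]]
t 10.5 tcp [ 402.7 -277.9   68.3] head(y) 0.028 el 0.868 q [-1.01  0.41  2.39  1.67  0.59 -1.03] F [0.04 0.02 1.07] M [-0.02  0.39 -0.05] op 41.3
```

step_arm(rows=[[-8, 0, -4, 0, 0, 0, 40], [-16, 0, -4, 0, 0, 0, 40], [-26, 0, -4, 0, 0, 0, 40], [-36, -1, -2, 0, 0, 0, 40], [-46, -1, 0, 0, 0, 0, 40], [-54, -1, 20, 0, 0, 0, 40], [-60, -1, 50, 0, 0, 0, 40], [-60, -1, 80, 0, 0, 0, 40]])

```text
clock: 11.5
eef_pos: [341.5, -278.8, 148.9]
tcp_rot: [1.567, 0.87, 0.025]
contact_force: [0.4, -0.8, -1.3]
opening: 0.488
```

```bash
python3 - <<'E'
from h import *
s=st();p,d=vision.grab_frame("wrist"); cv2.imwrite("pics/w7.png",p[:,:,::-1]);np.save("pics/w7.npy",d)
W=cloud("wrist",d,s)
for v in (100,155,200,250,330,355): print(v,W[v,300:340].mean(0).round(1))
p,d=vision.grab_frame("top"); cv2.imwrite("pics/t7.png",p[:,:,::-1]);np.save("pics/t7.npy",d)
p0=cv2.imread("pics/top0.png");
cv2.imwrite("pics/t7z.png",np.hstack([cv2.resize(x[120:280,330:480],None,fx=2.6,fy=2.6) for x in (p0,p[:,:,::-1])]))
E
```

```text
t 11.5 tcp [ 341.5 -278.8  148.9] head(y) 0.027 el 0.87 q [-1.17  0.15  2.41  1.21  0.7  -0.65] F [ 0.43 -0.81 -1.26] M [-0.08  0.43 -0.01] op 41.7
100 [ 526.7 -276.3   89.5]
155 [ 441.8 -277.5  131.2]
200 [ 407.4 -278.2  136.8]
250 [ 375.6 -278.8  141.9]
330 [ 333.9 -279.7  152.2]
355 [ 323.5 -279.9  149.7]
```

View pics/w7.png

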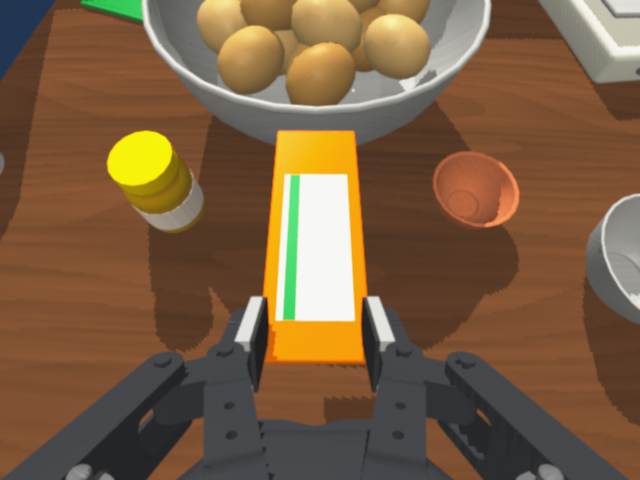

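View pics/t7z.png

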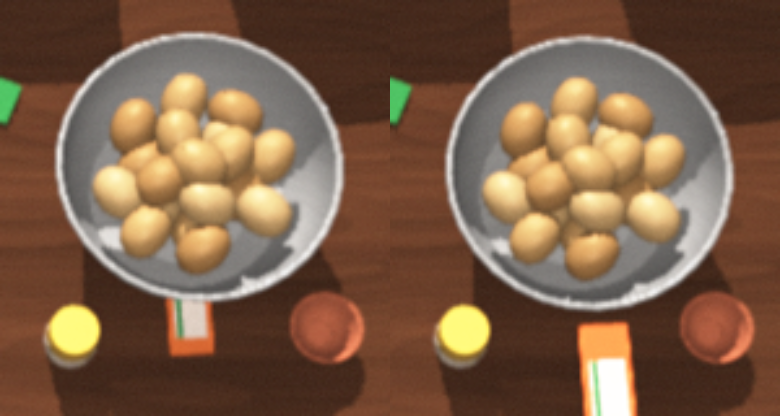

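```bash
cat > plan.py <<'E'
from h import *
def labelgeom(png,d,s,tail,tip):
    W=cloud("wrist",d,s)
    K,D,A,o=cam("wrist",s)
    pts=[]
    for v in range(180,290,4):
        pts+=list(W[v,295:340:3])
    pts=np.array(pts);c=np.median(pts,0);
    for _ in range(3):
        n=np.linalg.svd(pts-pts.mean(0))[2][2];c=pts.mean(0);pts=pts[abs((pts-c)@n)<4]
    n*=np.sign(n[2])
    q=cv2.undistortPoints(np.array(tail+tip,float).reshape(-1,1,2),K,D).reshape(-1,2);ray=np.c_[q,np.ones(4)]@A.T
    X=o+ray*(((c-o)@n)/(ray@n))[:,None]
    T=R.from_euler("xyz",s["tcp_rot"]).as_matrix()
    return X,n,(X-s["eef_pos"])@T,T.T@n
E
python3 - <<'E'
from plan import *
s=st();d=np.load("pics/w7.npy")
X,n,Xt,nt=labelgeom(None,d,s,[(266,362),(368,362)],[(277,131),(355,131)])
print(X.round(1),n.round(3));print(Xt.round(1),nt.round(3))
tail=(Xt[0]+Xt[1])/2-3*nt;tip=(Xt[2]+Xt[3])/2-3*nt;L=tip-tail;print("len",np.linalg.norm(L),"tail",tail,"tip",tip)
u=L/np.linalg.norm(L);print("angle to tool x",np.arctan2(u[1],u[0]),u)
tip=tail+145*u;np.save("geom.npy",[tail,tip])
yaw=-0.11;slot=np.array([628,244,182.]);B=R.from_euler("z",yaw).as_matrix()
nin=B@[np.cos(.698),0,-np.sin(.698)];sl=B@[np.sin(.698),0,np.cos(.698)]
el=.698+np.arctan2(u[1],u[0])
T=tool(yaw,el);print("el",el)
for dep in (-60,-30,0,40,80,110,125,135,145):
    E=slot-6*sl+nin*dep
    P=E-T@tip
    print(dep,"TCP",P.round(1),"tail",(P+T@tail).round(1),delta(P,yaw,el))
E
```

```text
t 11.6 tcp [ 342.7 -280.3  150.8] head(y) 0.028 el 0.867 q [-1.17  0.15  2.41  1.21  0.7  -0.65] F [ 0.41 -0.01 -0.04] M [-0.02  0.41 -0.01] op 41.8
[[ 320.9 -258.4  152.5]
 [ 322.2 -302.5  152.3]
 [ 462.7 -251.4  130.7]
 [ 464.7 -301.5  130.5]] [0.152 0.001 0.988]
[[-15.1 -15.  -22.5]
 [-14.7 -15.2  21.6]
 [ 93.4  79.2 -25.7]
 [ 94.2  79.2  24.5]] [-0.655  0.755  0.011]
len 143.9077915083378 tail [-12.90741606 -17.3570629   -0.44992397] tip [95.798014   76.94323562 -0.6386884 ]
angle to tool x 0.7145576665304259 [ 0.75538252  0.65528279 -0.0013117 ]
el 1.4125576665304258
-60 TCP [487.  258.9 299.1] tail [468.  261.5 309.2] [ 1.44387e+02  5.39176e+02  1.48314e+02  3.00000e-02  5.46000e-01
 -1.37000e-01]
-30 TCP [509.9 256.4 279.9] tail [490.9 259.  289.9] [ 1.67232e+02  5.36652e+02  1.29034e+02  3.00000e-02  5.46000e-01
 -1.37000e-01]
0 TCP [532.7 253.9 260.6] tail [513.7 256.4 270.6] [ 1.90077e+02  5.34129e+02  1.09753e+02  3.00000e-02  5.46000e-01
 -1.37000e-01]
40 TCP [563.2 250.5 234.9] tail [544.2 253.1 244.9] [ 2.20537e+02  5.30765e+02  8.40460e+01  3.00000e-02  5.46000e-01
 -1.37000e-01]
80 TCP [593.7 247.1 209.2] tail [574.6 249.7 219.2] [ 2.50997e+02  5.27401e+02  5.83380e+01  3.00000e-02  5.46000e-01
 -1.37000e-01]
110 TCP [616.5 244.6 189.9] tail [597.5 247.2 199.9] [ 2.73842e+02  5.24878e+02  3.90570e+01  3.00000e-02  5.46000e-01
 -1.37000e-01]
125 TCP [627.9 243.4 180.2] tail [608.9 245.9 190.3] [ 2.85265e+02  5.23616e+02  2.94170e+01  3.00000e-02  5.46000e-01
 -1.37000e-01]
135 TCP [635.5 242.5 173.8] tail [616.5 245.1 183.8] [ 2.92880e+02  5.22775e+02  2.29900e+01  3.00000e-02  5.46000e-01
 -1.37000e-01]
145 TCP [643.2 241.7 167.4] tail [624.1 244.2 177.4] [ 3.00495e+02  5.21934e+02  1.65630e+01  3.00000e-02  5.46000e-01
 -1.37000e-01]
```

step_arm(rows=[[0, 10, 30, 0.002, 0.03, -0.01, 40], [5, 30, 60, 0.004, 0.06, -0.02, 40], [15, 60, 90, 0.006, 0.1, -0.03, 40], [30, 95, 120, 0.009, 0.15, -0.04, 40], [45, 135, 145, 0.012, 0.2, -0.05, 40], [60, 175, 165, 0.015, 0.25, -0.06, 40], [75, 220, 175, 0.016, 0.3, -0.07, 40], [87, 265, 180, 0.017, 0.33, -0.08, 40]])

```text
clock: 12.6
eef_pos: [422.2, -40.4, 324.3]
tcp_rot: [1.594, 1.193, -0.027]
contact_force: [0.7, -0.3, -0.6]
opening: 0.485
```

```bash
python3 - <<'E'
from h import *
st();print(delta([487,258.9,299.1],-.11,1.4126))
E
```

```text
t 12.6 tcp [422.2 -40.4 324.3] head(y) -0.048 el 1.193 q [-0.13 -0.28  2.14  0.05  0.91  1.47] F [ 0.67 -0.32 -0.6 ] M [-0.03  0.2   0.01] op 41.4
[ 6.47790e+01  2.99306e+02 -2.52280e+01  9.00000e-03  2.20000e-01
 -6.10000e-02]
```

step_arm(rows=[[5, 35, 0, 0.001, 0.03, -0.01, 40], [15, 80, 0, 0.002, 0.06, -0.02, 40], [25, 125, 0, 0.003, 0.09, -0.03, 40], [35, 170, -5, 0.004, 0.12, -0.04, 40], [45, 215, -10, 0.006, 0.15, -0.05, 40], [55, 255, -15, 0.007, 0.18, -0.06, 40], [62, 285, -22, 0.009, 0.21, -0.061, 40], [65, 299, -25, 0.009, 0.22, -0.061, 40]])

```text
clock: 13.6
eef_pos: [486.8, 259.5, 297.2]
tcp_rot: [1.56, 1.417, -0.118]
contact_force: [0.4, -0.6, -0.3]
opening: 0.487
```

```bash
python3 - <<'E'
from h import *
s=st();p,d=vision.grab_frame("wrist"); cv2.imwrite("pics/w8.png",p[:,:,::-1]);np.save("pics/w8.npy",d)
p,d=vision.grab_frame("scene"); cv2.imwrite("pics/s8.png",p[:,:,::-1])
p,d=vision.grab_frame("top"); cv2.imwrite("pics/t8.png",p[:,:,::-1])
print(proj("wrist",[[655,317,206],[638,163,205],[601,171,160],[618,324,160],[628,244,182]],s))
st()
E
```

```text
t 13.6 tcp [486.8 259.5 297.2] head(y) -0.108 el 1.417 q [ 0.55  0.11  1.8  -0.11  1.11  2.27] F [ 0.43 -0.63 -0.34] M [0.04 0.12 0.01] op 41.6
[[202.55254381  27.76352747]
 [437.11713841  29.50213565]
 [411.52236488 102.77146587]
 [217.94217236 102.03330752]
 [316.91255396  68.04931605]]
t 13.75 tcp [486.8 258.1 298.3] head(y) -0.109 el 1.415 q [ 0.54  0.11  1.8  -0.11  1.11  2.27] F [ 0.03 -0.12  0.16] M [-0.    0.08 -0.  ] op 41.7
```

View pics/w8.png

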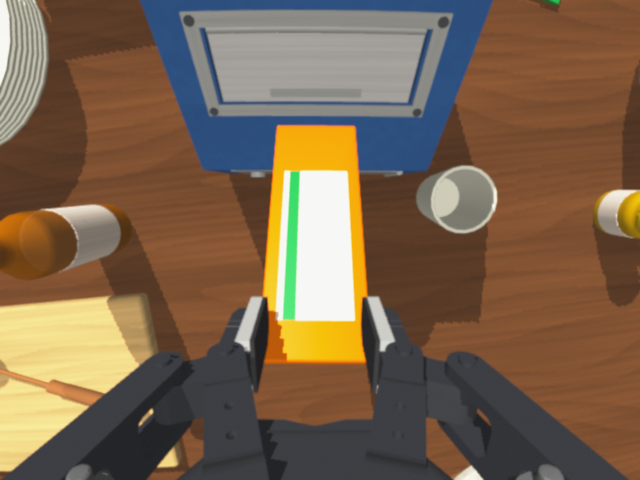

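View pics/t8.png

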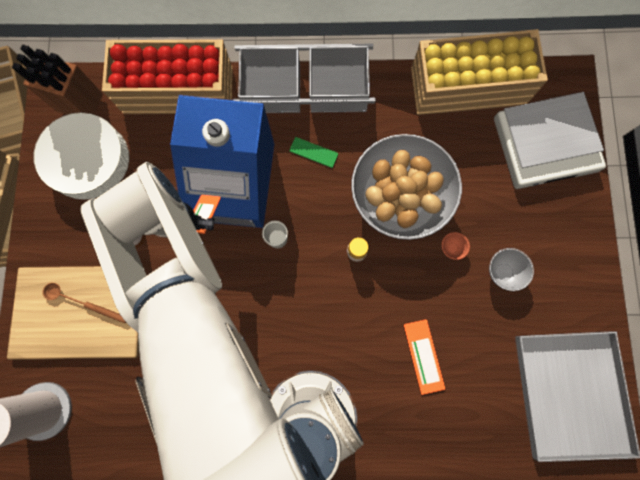

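The slot's inner corners appear at (205,30), (426,31), (411,104) and (218,102), within 3 px of prediction except the upper right, which is 11 px off. The label is centred on the slot, so I'm inserting it.

step_arm(rows=[[10, -1, -8, 0, 0, 0, 40], [20, -2, -16, 0, 0, 0, 40], [30, -3, -25, 0, 0, 0, 40], [38, -4, -32, 0, 0, 0, 40], [45, -5, -38, 0, 0, 0, 40], [53, -6, -45, 0, 0, 0, 40], [61, -7, -51, 0, 0, 0, 40], [68, -7.5, -57.5, 0, 0, 0, 40]])

```text
clock: 14.75
eef_pos: [555.3, 250.6, 240.4]
tcp_rot: [1.562, 1.415, -0.118]
contact_force: [-0.4, 0.8, -0.5]
opening: 0.49
```

```bash
python3 - <<'E'
from h import *
s=st();p,d=vision.grab_frame("wrist"); cv2.imwrite("pics/w9.png",p[:,:,::-1]);np.save("pics/w9.npy",d)
E
```

```text
t 14.75 tcp [555.3 250.6 240.4] head(y) -0.109 el 1.415 q [ 0.47  0.25  1.76 -0.1   1.    2.2 ] F [-0.41  0.77 -0.54] M [ 0.05  0.23 -0.05] op 41.8
```

View pics/w9.png

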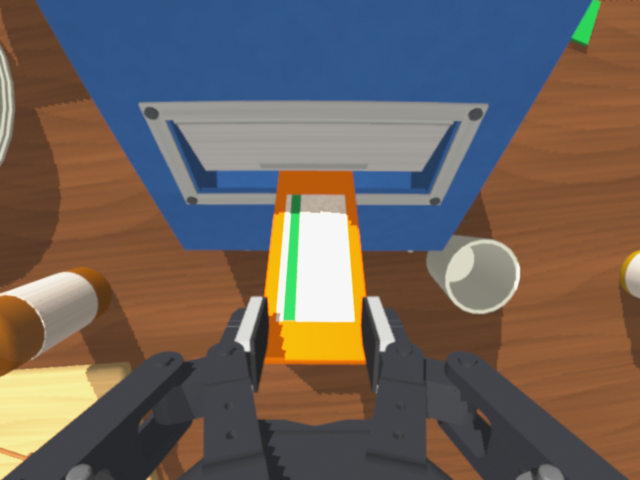

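The flap is swinging in and the label's tip is through, at row ~170 between (278) and (354). Continuing.

step_arm(rows=[[8, -1, -6, 0, 0, 0, 40], [16, -2, -13, 0, 0, 0, 40], [24, -3, -20, 0, 0, 0, 40], [32, -3.5, -27, 0, 0, 0, 40], [39, -4, -33, 0, 0, 0, 40], [46, -5, -39, 0, 0, 0, 40], [53, -6, -45, 0, 0, 0, 40], [58, -6.5, -49, 0, 0, 0, 40]])

```text
clock: 15.8
eef_pos: [614.0, 243.8, 190.1]
tcp_rot: [1.558, 1.415, -0.122]
contact_force: [-0.5, 0.3, -2.1]
opening: 0.483
```

```bash
python3 - <<'E'
from h import *
s=st();p,d=vision.grab_frame("wrist"); cv2.imwrite("pics/w10.png",p[:,:,::-1]);np.save("pics/w10.npy",d)
E
```

```text
t 15.8 tcp [614.  243.8 190.1] head(y) -0.109 el 1.415 q [ 0.42  0.38  1.7  -0.1   0.93  2.15] F [-0.52  0.26 -2.07] M [0.04 0.3  0.  ] op 41.3
```

View pics/w10.png

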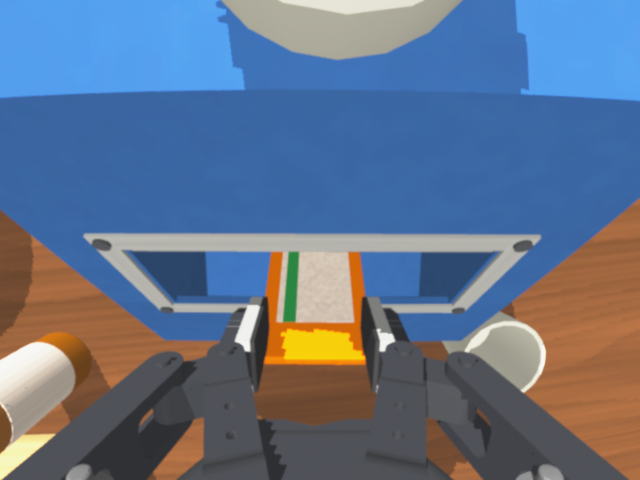

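step_arm(rows=[[3, 0, -2.5, 0, 0, 0, 40], [6, -0.5, -5, 0, 0, 0, 40], [9, -1, -7.5, 0, 0, 0, 40], [11, -1, -9, 0, 0, 0, 40], [11, -1, -9, 0, 0, 0, 58], [11, -1, -9, 0, 0, 0, 58], [11, -1, -9, 0, 0, 0, 58], [11, -1, -9, 0, 0, 0, 58]])

```text
clock: 16.85
eef_pos: [625.4, 242.8, 181.0]
tcp_rot: [1.559, 1.415, -0.121]
contact_force: [-0.2, -0.4, 1.2]
opening: 0.678
```

```bash
python3 - <<'E'
from h import *
s=st();p,d=vision.grab_frame("wrist"); cv2.imwrite("pics/w11.png",p[:,:,::-1]);np.save("pics/w11.npy",d)
E
```

```text
t 16.85 tcp [625.4 242.8 181. ] head(y) -0.109 el 1.415 q [ 0.41  0.41  1.68 -0.1   0.92  2.14] F [-0.24 -0.42  1.24] M [-0.04  0.12 -0.01] op 57.9
```

View pics/w11.png

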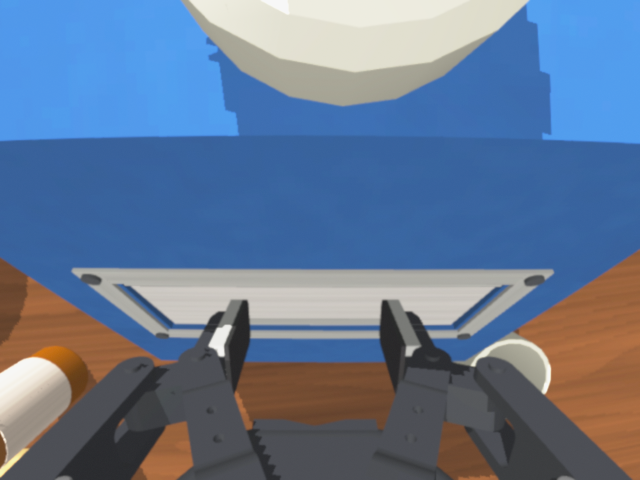

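The label has dropped through: between the fingers only the closed flap shows (rows 275–325). Withdrawing to check.

step_arm(rows=[[-10, 1, 8, 0, 0, 0, 58], [-25, 3, 20, 0, 0, 0, 58], [-45, 5, 38, 0, 0, 0, 58], [-70, 8, 60, 0, 0, 0, 58], [-100, 11, 80, 0, 0, 0, 58], [-130, 14, 100, 0, 0, 0, 58], [-150, 16, 110, 0, 0, 0, 58], [-160, 17, 115, 0, 0, 0, 58]])

```text
clock: 17.9
eef_pos: [464.3, 260.0, 296.8]
tcp_rot: [1.564, 1.414, -0.116]
contact_force: [-0.4, 0.5, -0.9]
opening: 0.677
```

```bash
python3 - <<'E'
from h import *
s=st();p,d=vision.grab_frame("wrist"); cv2.imwrite("pics/w12.png",p[:,:,::-1]);np.save("pics/w12.npy",d)
p,d=vision.grab_frame("top"); cv2.imwrite("pics/t12.png",p[:,:,::-1]);np.save("pics/t12.npy",d)
p,d=vision.grab_frame("scene"); cv2.imwrite("pics/s12.png",p[:,:,::-1])
W=cloud("wrist",np.load("pics/w12.npy"),s)
c=np.array([628,244,182.]);n=np.array([.761,-.084,-.643])
m=np.linalg.norm(W-c,axis=2)<25;print("flap offset",((W[m]-c)@n).mean(),m.sum())
sl=np.array([.639,-.07,.766])
for t in (-24,-12,0,12,24):
    k=(abs((W-c)@sl-t)<4)&(np.linalg.norm(W-c,axis=2)<45);print(t,((W[k]-c)@n).mean().round(1))
E
```

```text
t 17.9 tcp [464.3 260.  296.8] head(y) -0.108 el 1.414 q [ 0.57  0.08  1.84 -0.11  1.1   2.3 ] F [-0.37  0.52 -0.88] M [ 0.03  0.03 -0.04] op 57.8
flap offset -0.26889525524228397 3751
-24 -0.8
-12 -0.2
0 -0.2
12 -0.2
24 -0.3
```

View pics/w12.png

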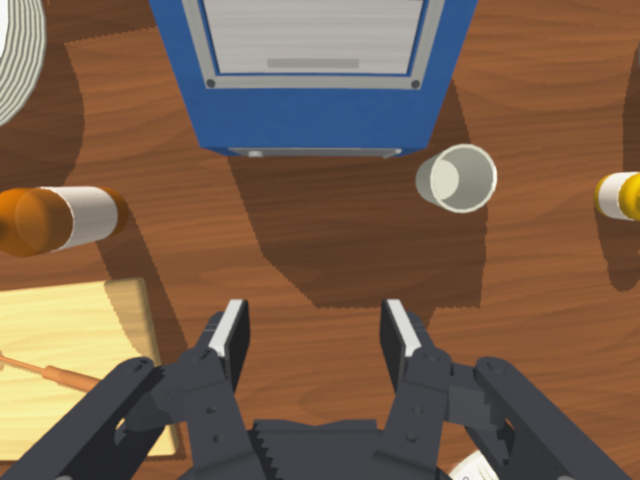

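View pics/t12.png

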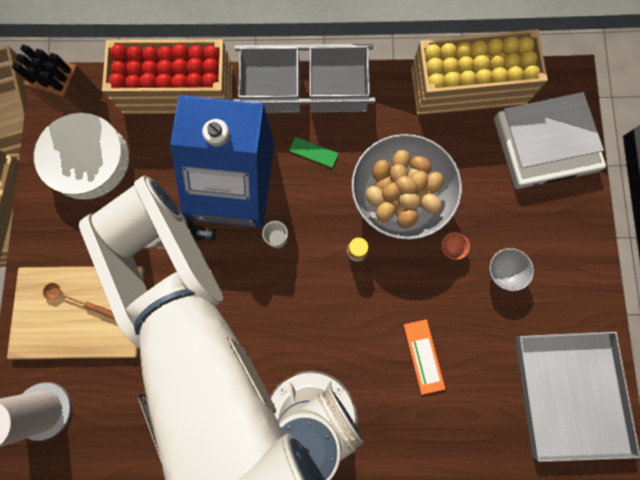

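View pics/s12.png

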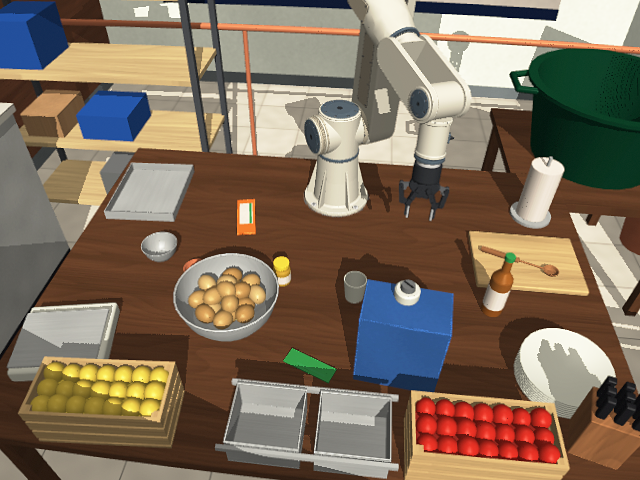

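The flap is flush with the slope, no orange label is left outside except the big decoy, and every bystander is in place. Signing off.

```bash
python3 - <<'E'
from rig import order
print(order.sign_off())
E
```

```text
the job is handed in; nothing more can be done
None
```

I drew the label out from under the bowl and posted it through the flap of the records box. The job was handed in at about 18 s of the 54 s allowed; no verdict was reported.

- **Drawing out:** I gripped the label by its sides at the tail and pulled it about 70 mm along its own axis. It slipped about 6 mm in the grip, so I regripped it further forward.
- **Posting:** The label went in at roughly 40 degrees below level, the flap opened, and the label dropped inside when I let go. No extra push was needed.
- **Flap:** After I backed off, depth readings put the flap within 1 mm of the slope face, so it is shut.
- **Label:** It is not visible anywhere outside the box. Inside the closed box, I could not see where it lies.
- **Bowl and bystanders:** The bowl looks flat. Its rim moved about 8 mm in the top view, about what settling off the label should give. I did not measure its tilt. The bystanders look unmoved in the before and after pictures.
- **One slip on the way:** When I first lifted the label, its far end probably touched the underside of the bowl wall, which turned it about 0.16 rad in the grip. The force reading stayed around 1 N, and I allowed for the turn when inserting.

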